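Cup under the spout, one full stroke of the pump canister

ROBOT

A 6-joint arm with a two-finger parallel gripper is mounted at the origin on the work surface. World frame = base frame: x ahead of the robot, y to its left, z up, the work surface at z = 0. Lengths are in m, angles in rad, forces in N, time in s.
With the tool pointing down it reaches from about 0.35 to 0.95 m from the base axis. Payload 17.4 kg.
Tool frame: the origin (TCP) lies midway between the tips of the shut fingers; the grasp point (between the pads) lies ctrl.tcp_to_grasp behind it (ctrl.tcp_to_grasp is the distance from the TCP to the grasp point, in m); z points along the fingers, y is the line along which they close (so a half turn about z gives the same grasp; the last joint's range is limited). The gripper opens to 93 mm and grips with 3 to 60 N. Pads are 15 mm wide; open, the fingers measure 128 mm over their backs; the gripper's body (75 mm by 188 mm) begins 65 mm behind the grasp point.
Start: joints at [1.178, 0.116, 1.442, -0, 1.584, -0.038], TCP at [0.235, 0.633, 0.219] pointing down, gripper open.
Joint ranges: [-2.83, 2.83], [-0.83, 2.19], [0.07, 2.5], [-1.14, 4.28], [0.01, 3], [-2.97, 2.97]. Speed limits (rad/s): [1.89, 1.89, 2.22, 3.14, 3.14, 3.14].

INTERFACE

Orientations are given as [roll, pitch, yaw] about the fixed x, y, z axes, in that order (R = Rz(yaw) Ry(pitch) Rx(roll)).
In Python, from plant import ctrl gives the robot as it stands.
- The arm moves only by the tool arm_command, never from a script. Its argument "steps" is a list of rows, each an object of numbers: "tx", "ty", "tz": the shift along the world's x, y, z in units of 0.1 m (1.0 is 0.1 m); "rx", "ry", "rz": the turn, a rotation vector about the world's x, y, z in units of pi/2 rad (1.0 is pi/2 rad); "gripper": the closure, from -1 (fully open) to 1 (shut). In form: [{"tx": .., "ty": .., "tz": .., "rx": .., "ry": .., "rz": .., "gripper": ..}, ...]. A call has 1 to 10 rows; each row is the pose to reach, as a shift and turn from the pose commanded when the call began; what a row does not reach only later rows make up. A row lasts 1/12 s, in which the tool goes at most 41.7 mm and 7.16 degrees, less where a joint would pass 70% of its speed; a pose out of reach is approached as far as the arm can. A call with a number of a shift or a turn outside -1 to 1 is refused whole. A call with a gripper value outside its range is refused whole. The fingers move at their own pace and stop on an object; "grip_force" is the grip in N (left out, the last holds). Time passes only in rows, so rows that repeat a pose let the fingers close. It gives the time, the measured TCP pose, the force, the opening and the grip force at its end, in the units of the state.
- ctrl.observe(): the state, without advancing time (a new reading comes with each control period).
- ctrl.get_image(name): name is "scene" or "top" or "wrist"; returns a dict with "pixels" (400x640x3 uint8, blue, green, red), "K" (3x3 intrinsics, pixels), "D" ([k1, k2, p1, p2, k3] as OpenCV has them; the pictures are not rectified), "R" (3x3) and "t" (3): a world point X has camera coordinates R X + t; the wrist camera has in their place "mount" (4x4, takes a point from camera to tool coordinates, whose origin is the TCP and whose axes are the flange's). Camera axes: x right, y down, z forward; pixel columns grow to the right and rows downward; lengths in m; the calibration is good to about 2 mm. A picture is of the moment at which its call begins: read the wrist's pose just before it. There is no depth.
- ctrl.hand_in(): hands the job in; it is judged then, once.
Trained networks look in a picture, given as the dict that the camera call returned (one of the last four; its "shot" number tells which), for a name from the list of things; names that differ only in an ending like _2 or _b are one class to them, and where a whole thing is asked for, a point or a joint stands for the part that bears it (a point fixed in the world has none). Each returns a list of dicts, best first, with "score" (0 to 1); they miss things now and then, are a little off and sometimes report something else, mostly with a low value. They report only what shows in the picture. A call takes as long as a camera call. They do not tell look-alikes from the thing itself.
- ctrl.recognise(picture, label): "location" ([x, y, z] in m, in world coordinates, good to about 4 mm: the middle of the surface that is visible of it).
The state is a dict: "t": time; "joint_pos": joint angles; "dq": joint speeds; "joint_efforts": joint torques, N m; "tool_pos": TCP position; "ee_rot": TCP orientation; "wrist_force": force on the tool from outside, world axes, zero at the start; "torque": the same for the moment, N m; "gripper_width": opening from 0.0 (shut) to 1.0 (fully open); "grasp_force": force on a finger pad.
Only numpy, scipy, OpenCV 4.12 (cv2) and the standard library are available. Lean on these libraries where they do the work, as an engineer would, in place of code of your own. Each camera call takes 0.05 s, during which the arm holds its last target. There are 200 camera calls.

TASK

Stand the small green ceramic cup on the counter under the spout of the pump canister, below the pegboard's wire shelf, and let go of it; then, pushing on the pump's round head and not on its spout, press the pump right down to its stop and let it come all the way up again with the cup still standing under the spout. Set the cup down rather than drop it, do not work the pump without the cup in place, and leave the other things on the counter where they are.

Things in the scene. Friction and masses are not known exactly. Their poses are not given: they have to be found in the camera images.
- cup_center (a point): Centre (on the axis, 36 mm above its foot) of the loose small cup of dark green glazed ceramic: round, open, without a handle (the white mug has one and is larger), 72 mm high, 53 mm across at the foot, 62 mm at half height, 64 mm at the rim, wall 4 mm, about 0.19 kg. Its z axis points up out of the mouth. It stands upright in the middle of the counter.
- pump_head (a point): Centre of the flat top of the pump's round head: plain steel, 40 mm across, 210 mm above the counter when up. It slides straight down on a steel stem, 25 mm to a hard stop, against a spring (about 3 N at first, 10 N at the stop), and rises by itself when let go. The wire shelf overhangs it by 105 mm (see shelf_edge), so a gripper must come in leaning.
- plunger (a joint): Stroke of the pump head in m: 0 = fully up (rest), 0.025 = at its lower stop.
- pump_outlet (a point): Open lower end of the pump's spout, an 11 mm steel tube that leaves the head's side just below its top, runs level and bends down. The outlet is 90 mm in front of the head's axis, 47 mm below the head's top, 163 mm above the counter when the pump is up. Spout and head are one piece and move up and down together. The cup belongs on the counter straight below this point.
- pump: The pump canister, fixed: white plastic cylinder 104 mm across with a black ribbed screw lid 109 mm across, lid's top 153 mm above the counter, in a round steel seat 124 mm across and 6 mm thick. The pump is in the middle of the lid. Origin on the counter on the canister's axis, z up; its -x axis points along the spout.
- pegboard: Perforated grey steel pegboard, 600 mm wide, 465 mm high, fixed upright on the counter's right-hand side. Origin on the counter under the middle of the panel; z up, y along the panel, -x out of its front face. Pump canister and plain canister stand 115 to 130 mm in front of it. A copper cezve (at y 238 mm) and a wooden spoon (at y -238 mm) hang on it, reaching 85 mm out.
- shelf_edge (a point): Middle of the lower front edge of the pegboard's steel wire shelf, 315 mm above the counter, 152 mm in front of the panel; axes as pegboard. The shelf is 350 mm long (along y), has a lip to 349 mm height and carries jars to 400 mm. Its front edge lies 20 to 40 mm farther out from the panel than the pump head's centre; beyond the edge all is free above.
- canister: Bystander: plain closed white plastic canister with black lid, no pump, 104 mm across, 151 mm high, loose, beside the pump canister under the shelf. Origin under its centre.
- saucer: Bystander: glass saucer, 132 mm across, 16 mm high, loose. Origin under its centre.
- mug: Bystander: white mug with a handle on its +y side, 80 mm across (117 mm with the handle), 92 mm high, loose. Origin under its centre.
- jug: Bystander: steel milk jug with a handle on its +y side, 82 mm across (111 mm with the handle), 105 mm high, loose. Origin under its centre.
- mill: Bystander: slim brass hand coffee mill, 52 mm across, 172 mm high plus a crank that reaches 61 mm along its +x up to 208 mm, loose. Origin under its centre.
- sugar: Bystander: glass sugar jar with a steel lid, 72 mm across, 100 mm high, loose. Origin under its centre.
There are look-alikes about, which are no part of the job. Leave any blue or orange look-alike of the pump alone.

How it is judged:
On the way, in this order (a step that is already met when the one before it is completed fails the run):
1. the cup stands on the counter under the spout, let go, with the pump up (horizontal distance between cup_center and pump_outlet below 0.02 m and height (world z) of cup_center below 0.041 m and angle between cup_center's own z axis and vertical below 0.1 rad and contact force between the fingers and cup below 0.1 N and value of joint plunger below 0.004 m and linear speed of cup below 0.02 m/s), for 0.3 s.
2. the pump is pressed down to its stop with the cup under the spout (horizontal distance between cup_center and pump_outlet below 0.02 m and height (world z) of cup_center below 0.041 m and angle between cup_center's own z axis and vertical below 0.1 rad and value of joint plunger above 0.0225 m), for 0.1 s.
At the end, for the whole second after the job is handed in: The cup stands still and upright (within 0.1 rad) on the counter, its axis within 20 mm of the spout's outlet seen from above, and the pump head has come back up (within 3 mm of the top) (horizontal distance between cup_center and pump_outlet below 0.02 m and height (world z) of cup_center below 0.041 m and angle between cup_center's own z axis and vertical below 0.1 rad and linear speed of cup below 0.02 m/s and value of joint plunger below 0.003 m); the robot touches nothing.
It fails at once if the pump is worked (more than 8 mm down) without the cup standing under the spout (value of joint plunger above 0.008 m and not (horizontal distance between cup_center and pump_outlet below 0.025 m and height (world z) of cup_center below 0.045 m)).
It fails at once if the robot pushes on the spout with more than 3 N (contact force between any of the fingers, the arm and plunger_c0 above 3 N or contact force between any of the fingers, the arm and plunger_c1 above 3 N or contact force between any of the fingers, the arm and plunger_c2 above 3 N or contact force between any of the fingers, the arm and plunger_c3 above 3 N).
It fails at once if the cup is dropped: it moves free of the fingers faster than 0.6 m/s (linear speed of cup above 0.6 m/s and contact force between the fingers and cup below 0.05 N).
It fails at once if one of the bystanders (plain canister, saucer, mug, jug, mill, sugar jar) is shifted by more than 30 mm (distance of any of canister, saucer, mug, jug, mill, sugar from where it was at the start of the episode above 0.03 m).
It also fails if it takes over 48 s, if anything falls off the work surface, if the arm or the gripper's body presses on something with over 40 N, if the wrist force passes 120 N, or if a joint passes its speed limit or range.

## Working session

There is one attempt and no reset: what is moved stays moved. The work goes in short steps, Python scripts to look and compute and a tool call to move; the robot and the scene stay as the last step left them, time stands still between calls to the robot, and variables do not carry over. Pictures are saved under pics/ and viewed, at most 10 in all, crops included, and the job is handed in when it is done.

Besides the shell and the picture viewer there is one more tool, called as a command line: name --argument value ..., lists and objects as JSON in quotes. arm_command: Moves the arm, as the interface text tells. Shifts and turns lie within -1 to 1; 1 stands for 0.1 m of shift or pi/2 rad of turn. Its arguments: {"type":"object","properties":{"steps":{"type":"array","items":{"type":"object","properties":{"tx":{"type":"number"},"ty":{"type":"number"},"tz":{"type":"number"},"rx":{"type":"number"},"ry":{"type":"number"},"rz":{"type":"number"},"gripper":{"type":"number"}}}},"grip_force":{"type":"number"}},"required":["steps"]}

```bash
ls; mkdir -p pics
python3 - <<'E'
from plant import ctrl
import cv2
s=ctrl.observe(); print(s['tool_pos'],s['ee_rot'],ctrl.tcp_to_grasp,s['t'])
for n in("scene","top"):
    p=ctrl.get_image(n); cv2.imwrite(f"pics/{n}0.png",p["pixels"])
    for l in("cup_center","pump_head","pump_outlet","pump","canister","saucer","mug","jug","mill","sugar","pegboard"):
        r=ctrl.recognise(p,l); print(n,l,[([round(float(v),3) for v in d["location"]],round(d["score"],2)) for d in r[:3]])
print(ctrl.observe()['t'])
E
```

```text
pics
[0.23443277 0.63275057 0.21789244] [-3.14039327e+00 -3.66108572e-05  2.78678157e+00] 0.0188 0.0
scene cup_center [([0.567, 0.133, 0.038], 0.54), ([0.753, 0.046, 0.015], 0.17)]
scene pump_head [([0.401, -0.314, 0.209], 0.67), ([0.489, -0.56, 0.207], 0.63), ([0.179, -0.37, 0.211], 0.54)]
scene pump_outlet [([0.406, -0.314, 0.21], 0.7), ([0.495, -0.558, 0.212], 0.58), ([0.186, -0.366, 0.21], 0.52)]
scene pump [([0.51, -0.564, 0.149], 0.92), ([0.209, -0.372, 0.151], 0.72), ([0.439, -0.313, 0.151], 0.68)]
scene canister [([0.563, -0.257, 0.139], 0.92)]
scene saucer [([0.754, 0.044, 0.014], 0.9)]
scene mug [([0.427, 0.364, 0.055], 0.71)]
scene jug [([0.706, 0.269, 0.058], 0.82)]
scene mill [([0.426, 0.366, 0.048], 0.66)]
scene sugar [([0.764, -0.105, 0.102], 0.61)]
scene pegboard [([0.528, -0.367, 0.347], 0.74)]
top cup_center [([0.578, 0.133, 0.036], 0.79), ([0.752, -0.1, 0.101], 0.73)]
top pump_head [([0.406, -0.3, 0.205], 0.67), ([0.496, -0.572, 0.214], 0.65), ([0.179, -0.361, 0.207], 0.44)]
top pump_outlet [([0.18, -0.367, 0.206], 0.64), ([0.493, -0.57, 0.212], 0.4)]
top pump [([0.395, -0.307, 0.154], 0.9), ([0.493, -0.579, 0.156], 0.62), ([0.502, -0.381, 0.352], 0.6)]
top canister [([0.554, -0.264, 0.147], 0.65)]
top saucer []
top mug [([0.424, 0.37, 0.044], 0.63)]
top jug [([0.716, 0.261, 0.054], 0.86)]
top mill [([0.581, 0.372, 0.141], 0.85), ([0.753, -0.096, 0.1], 0.36)]
top sugar [([0.502, -0.389, 0.351], 0.68), ([0.754, -0.097, 0.1], 0.56)]
top pegboard [([0.502, -0.383, 0.355], 0.92)]
1.2
```

View pics/scene0.png

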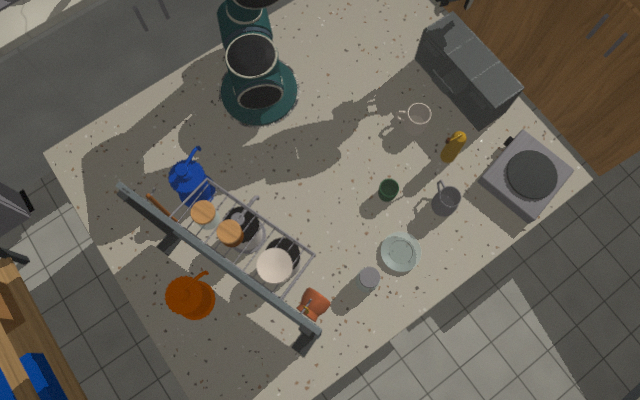

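View pics/top0.png

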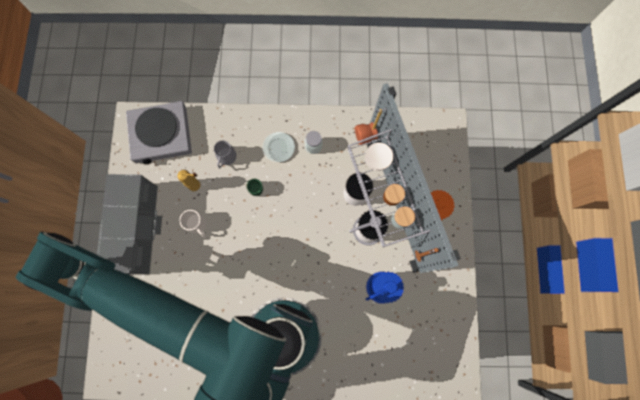

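Run:
```python
import cv2,numpy as np
a=cv2.imread("pics/scene0.png")[165:305,160:330]; b=cv2.imread("pics/top0.png")[120:270,310:470]
A=cv2.resize(a,(0,0),fx=2.3,fy=4*.575,interpolation=3);
A=cv2.resize(a,(400,330),interpolation=3);B=cv2.resize(b,(352,330),interpolation=3)
cv2.imwrite("pics/c.png",cv2.resize(np.hstack([A,B]),(790,347)))
# separate large crop of pump
cv2.imwrite("pics/c2.png",np.hstack([cv2.resize(cv2.imread("pics/scene0.png")[180:280,200:300],(400,400),interpolation=2),cv2.resize(cv2.imread("pics/top0.png")[160:260,325:425],(400,400),interpolation=2)]))
```

```text
(no output)
```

View pics/c2.png

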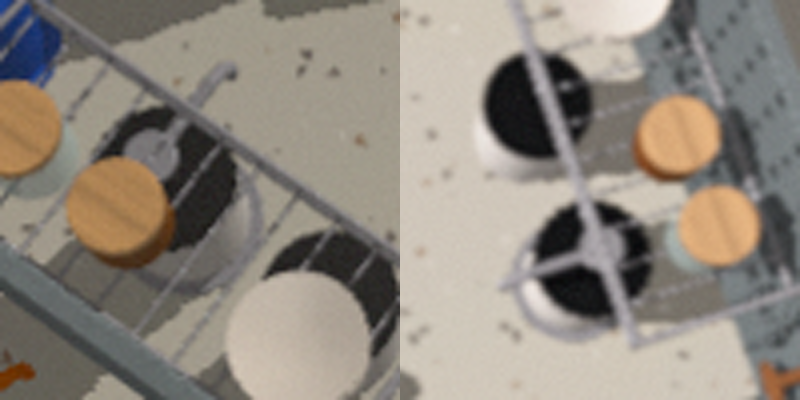

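```bash
cat > h.py <<'E'
import numpy as np,cv2
def ray(p,uv,z):
    n=cv2.undistortPoints(np.array([[uv]],float),p["K"],p["D"])[0,0]
    R=np.array(p["R"]);c=-R.T@p["t"];d=R.T@[n[0],n[1],1]
    return (c+d*(z-c[2])/d[2]).round(4)
E
python3 - <<'E'
from plant import ctrl
from h import *
P={n:ctrl.get_image(n) for n in("scene","top")}
S=lambda u,v:((u+.5)/4-.5+200,(v+.5)/4-.5+180)
T=lambda u,v:((u-400+.5)/4-.5+325,(v+.5)/4-.5+160)
for n,uv,z in [("scene",S(152,155),.21),("top",T(603,245),.21),("scene",S(231,70),.195),("scene",S(231,75),.163),("top",T(508,283),.195),("scene",S(170,178),.153),("top",T(594,258),.153),
 ("scene",S(60,25),.349),("scene",S(395,258),.349),("top",T(520,5),.349),("top",T(635,340),.349)]:
    print(n,z,ray(P[n],uv,z), )
for p in P.values():
    R=np.array(p["R"]);print("cam",-R.T@p["t"])
# cup by green mask
for n,(x,y) in {"scene":(388,189),"top":(255,187)}.items():
    im=P[n]["pixels"][y-20:y+20,x-20:x+20].astype(int)
    m=((im[...,1]>im[...,2]+15)&(im[...,1]>im[...,0]+5)).astype(np.uint8)
    v,u=np.nonzero(m);print(n,len(u),u.min()+x-20,u.max()+x-20,v.min()+y-20,v.max()+y-20,"centroid@.036",ray(P[n],(u.mean()+x-20,v.mean()+y-20),.036))
E
```

```text
scene 0.21 [ 0.4181 -0.3228  0.21  ]
top 0.21 [ 0.4189 -0.3249  0.21  ]
scene 0.195 [ 0.3935 -0.2404  0.195 ]
scene 0.163 [ 0.3865 -0.2401  0.163 ]
top 0.195 [ 0.3855 -0.2424  0.195 ]
scene 0.153 [ 0.4232 -0.3205  0.153 ]
top 0.153 [ 0.416  -0.3249  0.153 ]
scene 0.349 [ 0.3512 -0.3267  0.349 ]
scene 0.349 [ 0.607  -0.2373  0.349 ]
top 0.349 [ 0.5953 -0.2377  0.349 ]
top 0.349 [ 0.3205 -0.3293  0.349 ]
cam [ 0.84746939 -0.35123054  1.61590847]
cam [ 0.17249585 -0.10259655  1.72238298]
scene 89 379 398 179 197 centroid@.036 [0.5709 0.1339 0.036 ]
top 179 248 261 179 194 centroid@.036 [0.5754 0.1317 0.036 ]
```

Run:
```python
from plant import ctrl
print([a for a in dir(ctrl) if not a.startswith('_')])
s=ctrl.observe(); print(s)
```

```text
['IKError', 'get_image', 'hand_in', 'observe', 'recognise', 'tcp_to_grasp']
{'t': 1.3, 'joint_pos': array([ 1.17817118e+00,  1.15989383e-01,  1.44159807e+00,  2.93819075e-05,
        1.58402043e+00, -3.77667713e-02]), 'dq': array([-0.00014802, -0.00041757, -0.00042059, -0.00056465,  0.00027707,
        0.00012374]), 'joint_efforts': array([-1.22366378e-03, -7.21007109e+01, -6.22755933e+01,  7.78818224e-02,
        1.84181967e-02, -4.40294082e-05]), 'tool_pos': array([0.23451266, 0.63295189, 0.2186545 ]), 'ee_rot': array([-3.14157855e+00, -2.99332569e-05,  2.78673466e+00]), 'wrist_force': array([ 0.01952799,  0.11182706, -0.43592667]), 'torque': array([-0.0070454 ,  0.03683335,  0.03427146]), 'grasp_force': 0.0, 'gripper_width': 1.0029193930643687}
```

arm_command --steps '[{"tx":1,"ty":-1,"tz":1,"rz":-0.3,"gripper":-1},{"tx":1,"ty":-1,"tz":1,"rz":-0.3,"gripper":-1},{"tx":1,"ty":-1,"tz":1,"rz":-0.3,"gripper":-1},{"tx":1,"ty":-1,"tz":1,"rz":-0.3,"gripper":-1},{"tx":1,"ty":-1,"tz":1,"rz":-0.3,"gripper":-1},{"tx":1,"ty":-1,"tz":1,"rz":-0.3,"gripper":-1}]'

```text
validation failed for argument at $.st...
```

arm_command --steps '[{"tx":0.9,"ty":-0.9,"tz":0.9,"rz":-0.3,"gripper":-1.0},{"tx":0.9,"ty":-0.9,"tz":0.9,"rz":-0.3,"gripper":-1.0},{"tx":0.9,"ty":-0.9,"tz":0.9,"rz":-0.3,"gripper":-1.0},{"tx":0.9,"ty":-0.9,"tz":0.9,"rz":-0.3,"gripper":-1.0},{"tx":0.9,"ty":-0.9,"tz":0.9,"rz":-0.3,"gripper":-1.0},{"tx":0.9,"ty":-0.9,"tz":0.9,"rz":-0.3,"gripper":-1.0}]'

```text
validation failed for argument at $.st...
```

arm_command --steps '[{"tx":0.5,"ty":-0.5,"tz":0.5,"rx":0.0,"ry":0.0,"rz":-0.2,"gripper":-1.0}]' --grip_force 20

```text
t: 1.38
tool_pos: [0.2556, 0.6098, 0.2377]
ee_rot: [-3.135, -0.001, 2.667]
wrist_force: [0.7, -0.3, -0.3]
gripper_width: 1.001
grasp_force: 0.0
```

arm_command --steps '[{"tx":0.5,"ty":-1.0,"tz":0.6,"rx":0.0,"ry":0.0,"rz":-0.4,"gripper":-1.0},{"tx":0.5,"ty":-1.0,"tz":0.6,"rx":0.0,"ry":0.0,"rz":-0.4,"gripper":-1.0},{"tx":0.5,"ty":-1.0,"tz":0.6,"rx":0.0,"ry":0.0,"rz":-0.4,"gripper":-1.0},{"tx":0.5,"ty":-1.0,"tz":0.6,"rx":0.0,"ry":0.0,"rz":-0.4,"gripper":-1.0},{"tx":0.5,"ty":-1.0,"tz":0.6,"rx":0.0,"ry":0.0,"rz":-0.4,"gripper":-1.0}]'

```text
t: 1.8
tool_pos: [0.3097, 0.5076, 0.3052]
ee_rot: [3.138, -0.002, 2.028]
wrist_force: [-0.3, 0.7, -0.9]
gripper_width: 1.003
grasp_force: 0.0
```

```bash
cat >> h.py <<'E'
def log():
    from plant import ctrl
    s=ctrl.observe()
    open('log.txt','a').write(' '.join(f'{v:.5f}' for v in [*s['joint_pos'],*s['tool_pos'],*s['ee_rot']])+'\n')
    print(s['t'],s['joint_pos'].round(3),s['tool_pos'].round(4),s['ee_rot'].round(3),s['wrist_force'].round(1));return s
E
echo "1.17817118 .115989383 1.44159807 2.9e-5 1.58402043 -.0377667713 0.23451266 0.63295189 0.2186545 -3.14157855 -2.99332569e-05 2.78673466" > log.txt
python3 -c "from h import *;log()"
```

```text
1.8 [ 0.98  -0.071  1.493 -0.     1.716  0.523] [0.3097 0.5076 0.3052] [ 3.138e+00 -2.000e-03  2.028e+00] [-0.3  0.7 -0.9]
```

arm_command --steps '[{"tx":0.5,"ty":-1.0,"tz":0.1,"rx":0.2,"ry":-0.3,"rz":0.0,"gripper":-1.0},{"tx":0.5,"ty":-1.0,"tz":0.1,"rx":0.2,"ry":-0.3,"rz":0.0,"gripper":-1.0},{"tx":0.5,"ty":-1.0,"tz":0.1,"rx":0.2,"ry":-0.3,"rz":0.0,"gripper":-1.0},{"tx":0.5,"ty":-1.0,"tz":0.1,"rx":0.2,"ry":-0.3,"rz":0.0,"gripper":-1.0},{"tx":0.5,"ty":-1.0,"tz":0.1,"rx":0.2,"ry":-0.3,"rz":0.0,"gripper":-1.0},{"tx":0.5,"ty":-1.0,"tz":0.1,"rx":0.2,"ry":-0.3,"rz":0.0,"gripper":-1.0}]'

```text
t: 2.3
tool_pos: [0.3575, 0.4075, 0.3124]
ee_rot: [2.573, -0.066, 2.056]
wrist_force: [-0.7, -1.6, -1.1]
gripper_width: 1.001
grasp_force: 0.0
```

```bash
cat >> h.py <<'E'
from scipy.spatial.transform import Rotation as Rt
from scipy.optimize import least_squares
def fk(q,p,sg):
    a1,d1,L1,a3,L3,d6,off=p
    rz=lambda a:Rt.from_euler('z',a).as_matrix(); ry=lambda a:Rt.from_euler('y',a).as_matrix()
    R=rz(q[0]); X=R@[a1,off,d1]
    R=R@ry(q[1]); X=X+R@[0,0,L1]
    R=R@ry(q[2]); X=X+R@[a3,0,L3]
    R=R@rz(sg[0]*q[3])@ry(q[4]); R=R@rz(sg[1]*q[5]+sg[2]); X=X+R@[0,0,d6]
    return X,R
LO=[-2.83,-.83,.07,-1.14,.01,-2.97];HI=[2.83,2.19,2.5,4.28,3,2.97]
def fit():
    D=np.loadtxt('log.txt',ndmin=2);best=None
    for s0 in(1,-1):
     for s1 in(1,-1):
      for o in(np.pi/2,-np.pi/2,0,np.pi):
        f=lambda p:np.concatenate([np.r_[fk(d[:6],p,(s0,s1,o))[0]-d[6:9],.3*(Rt.from_matrix(fk(d[:6],p,(s0,s1,o))[1]).inv()*Rt.from_euler('xyz',d[9:])).as_rotvec()] for d in D]+[1e-3*(np.array(p)-[0,.4,.4,0,.4,.3,0])])
        r=least_squares(f,[0,.4,.4,0,.4,.3,0])
        if best is None or r.cost<best[0]: best=(r.cost,r.x,(s0,s1,o),r.fun)
    return best
E
python3 -c "
from h import *;log();b=fit();print(b[0],b[1].round(4),b[2],abs(b[3]).max())"
```

```text
2.3 [ 0.895 -0.547  1.929 -0.175  1.214  0.444] [0.3575 0.4075 0.3124] [ 2.573 -0.066  2.056] [-0.7 -1.6 -1.1]
6.411349331699722e-08 [0.     0.1376 0.4597 0.0814 0.6203 0.3024 0.0255] (1, 1, 1.5707963267948966) 0.0002623810076528895
```

```bash
cat >> h.py <<'E'
def pose(az,tilt,flip=0):
    # tool z = horizontal azimuth az, tilt below horizontal; y horizontal
    d=np.array([np.cos(tilt)*np.cos(az),np.cos(tilt)*np.sin(az),-np.sin(tilt)])
    y=np.array([np.sin(az),-np.cos(az),0])*(1-2*flip)
    return np.c_[np.cross(y,d),y,d]
def ik(b,X,R,seeds=None,n=12):
    out=None;rng=np.random.default_rng(0)
    S=list(seeds or [])+[[np.arctan2(X[1],X[0]),-.4,1.9,q4,1.,q6] for q4 in(-.8,0,.8,1.6,2.4,3.2) for q6 in(-2,0,2)]
    for s in S:
        def f(q):
            x,r=fk(q,b[1],b[2]);return np.r_[x-X,.3*Rt.from_matrix(r.T@R).as_rotvec()]
        r=least_squares(f,np.clip(s,np.array(LO)+.01,np.array(HI)-.01),bounds=(LO,HI))
        m=min((np.array(HI)-r.x).min(),(r.x-LO).min())
        if r.cost<1e-7 and (out is None or m>out[1]): out=(r.x,m)
        elif out is None and r.cost<1e-7: out=(r.x,m)
    return out
E
cat > s.py <<'E'
from h import *
b=fit();dg=np.pi/180
cup=np.array([.573,.133,.042]);out=np.array([.3885,-.239,.042]);head=np.array([.4185,-.324,.216])
for nm,P,back,azs in(("pick",cup,.0188,(-50,-25,13,45)),("place",out,.0188,(-90,-71,-55,-40)),("press",head,0,(-85,-71,-60,-50))):
  for az in azs:
    for t in(35,45,55):
      for fl in(0,1):
        R=pose(az*dg,t*dg,fl);X=P+back*R[:,2]
        r=ik(b,X,R);r2=ik(b,X-.1*R[:,2],R,[r[0]] if r else None)
        print(nm,az,t,fl,None if r is None else (r[0].round(2).tolist(),round(r[1],2)),None if r2 is None else r2[1].round(2))
E
time python3 s.py
```

```text
pick -50 35 0 ([0.58, 0.08, 2.04, -1.07, 1.18, -2.73], np.float64(0.07)) 0.15
pick -50 35 1 ([0.58, 0.08, 2.04, -1.07, 1.18, 0.41], np.float64(0.07)) 0.15
pick -50 45 0 ([0.52, 0.03, 2.02, -0.88, 1.13, -2.9], np.float64(0.07)) 0.05
pick -50 45 1 ([0.52, 0.03, 2.02, -0.88, 1.13, 0.24], np.float64(0.26)) 0.32
pick -50 55 0 None None
pick -50 55 1 ([0.46, -0.0, 1.99, -0.68, 1.1, 0.06], np.float64(0.46)) 0.51
pick -25 35 0 None None
pick -25 35 1 None 0.06
pick -25 45 0 None 0.01
pick -25 45 1 ([0.45, -0.16, 2.19, -0.9, 0.77, -0.12], np.float64(0.24)) 0.28
pick -25 55 0 ([0.39, -0.15, 2.12, -0.61, 0.82, 2.74], np.float64(0.23)) 0.26
pick -25 55 1 ([0.39, -0.15, 2.12, -0.61, 0.82, -0.4], np.float64(0.38)) 0.37
pick 13 35 0 ([0.16, -0.34, 2.4, 0.46, 0.13, 1.07], np.float64(0.1)) None
pick 13 35 1 ([0.16, -0.34, 2.4, 0.46, 0.13, -2.07], np.float64(0.1)) None
pick 13 45 0 ([0.16, -0.32, 2.32, 0.13, 0.36, 1.41], np.float64(0.18)) 0.1
pick 13 45 1 ([0.16, -0.32, 2.32, 0.13, 0.36, -1.74], np.float64(0.18)) 0.1
pick 13 55 0 ([0.17, -0.26, 2.22, 0.06, 0.58, 1.47], np.float64(0.28)) 0.24
pick 13 5
[... 2991 characters left out ...]
, np.float64(0.17)) 0.0
press -60 55 0 ([-0.55, -0.57, 2.11, -0.32, 1.07, 2.14], np.float64(0.26)) 0.13
press -60 55 1 ([-0.55, -0.57, 2.11, -0.32, 1.07, -1.0], np.float64(0.26)) 0.13
press -50 35 0 ([-0.57, -0.8, 2.35, -0.4, 0.7, 2.06], np.float64(0.03)) None
press -50 35 1 ([-0.57, -0.8, 2.35, -0.4, 0.7, -1.08], np.float64(0.03)) None
press -50 45 0 ([-0.6, -0.71, 2.24, -0.26, 0.86, 1.94], np.float64(0.12)) None
press -50 45 1 ([-0.6, -0.71, 2.24, -0.26, 0.86, -1.2], np.float64(0.12)) None
press -50 55 0 ([-0.63, -0.61, 2.13, -0.16, 1.03, 1.86], np.float64(0.22)) 0.08
press -50 55 1 ([-0.63, -0.61, 2.13, -0.16, 1.03, -1.28], np.float64(0.22)) 0.08
real	0m28.520s
user	0m28.590s
sys	0m0.093s
```

```bash
cat >> h.py <<'E'
def go(az,tilt,P,back=0.,tcp=False):
    "delta from now to pose with grasp point (or TCP) at P, backed off"
    s=log();R=pose(np.radians(az),np.radians(tilt),1);b=fit()
    X=np.array(P)+((0 if tcp else .0188)-back)*R[:,2]
    R0=Rt.from_euler('xyz',s['ee_rot']).as_matrix();w=Rt.from_matrix(R@R0.T).as_rotvec()
    q=ik(b,X,R,[s['joint_pos']])
    print("target",X.round(4),"d",R[:,2].round(3),"\n t",((X-s['tool_pos'])/.1).round(3)," r",(w/(np.pi/2)).round(4),"rows",np.degrees(np.linalg.norm(w))/7.16, "ik",q and (q[0].round(2),q[1].round(2)))
E
python3 -c "
from h import *
go(-35,45,(.573,.133,.042),.12)"
```

```text
2.3 [ 0.895 -0.547  1.929 -0.175  1.214  0.444] [0.3575 0.4075 0.3124] [ 2.573 -0.066  2.056] [-0.7 -1.6 -1.1]
target [0.5144 0.174  0.1136] d [ 0.579 -0.406 -0.707] 
 t [ 1.568 -2.335 -1.989]  r [-0.6266 -0.0868  0.1459] rows 8.160348571500295 ik (array([ 0.66, -0.27,  2.13, -0.83,  1.16,  0.  ]), np.float64(0.31))
```

arm_command --steps '[{"tx":0.8,"ty":-1.0,"tz":-0.2,"rx":-0.627,"ry":-0.087,"rz":0.146,"gripper":-1.0},{"tx":0.8,"ty":-1.0,"tz":-0.2,"rx":-0.627,"ry":-0.087,"rz":0.146,"gripper":-1.0},{"tx":0.8,"ty":-1.0,"tz":-0.2,"rx":-0.627,"ry":-0.087,"rz":0.146,"gripper":-1.0},{"tx":0.8,"ty":-1.0,"tz":-0.2,"rx":-0.627,"ry":-0.087,"rz":0.146,"gripper":-1.0},{"tx":0.8,"ty":-1.0,"tz":-0.2,"rx":-0.627,"ry":-0.087,"rz":0.146,"gripper":-1.0},{"tx":0.8,"ty":-1.0,"tz":-0.2,"rx":-0.627,"ry":-0.087,"rz":0.146,"gripper":-1.0},{"tx":0.8,"ty":-1.0,"tz":-0.2,"rx":-0.627,"ry":-0.087,"rz":0.146,"gripper":-1.0},{"tx":0.8,"ty":-1.0,"tz":-0.2,"rx":-0.627,"ry":-0.087,"rz":0.146,"gripper":-1.0},{"tx":0.8,"ty":-1.0,"tz":-0.2,"rx":-0.627,"ry":-0.087,"rz":0.146,"gripper":-1.0}]'

```text
t: 3.05
tool_pos: [0.4381, 0.3102, 0.2908]
ee_rot: [-3.12, 0.79, 2.544]
wrist_force: [-0.1, 0.7, -0.3]
gripper_width: 0.999
grasp_force: 0.0
```

arm_command --steps '[{"tx":0.4,"ty":-1.0,"tz":-0.3,"rx":0.0,"ry":0.0,"rz":0.0,"gripper":-1.0},{"tx":0.4,"ty":-1.0,"tz":-0.3,"rx":0.0,"ry":0.0,"rz":0.0,"gripper":-1.0},{"tx":0.4,"ty":-1.0,"tz":-0.3,"rx":0.0,"ry":0.0,"rz":0.0,"gripper":-1.0},{"tx":0.4,"ty":-1.0,"tz":-0.3,"rx":0.0,"ry":0.0,"rz":0.0,"gripper":-1.0}]'

```text
t: 3.38
tool_pos: [0.4791, 0.2054, 0.2615]
ee_rot: [-3.134, 0.784, 2.528]
wrist_force: [-0.6, -0.9, -0.6]
gripper_width: 1.006
grasp_force: 0.0
```

Run:
```python
from h import *
from plant import ctrl
go(-35,45,(.573,.133,.042),.12)
p=ctrl.get_image("wrist");cv2.imwrite("pics/w1.png",p["pixels"])
for l in("cup_center",): print([(d["location"],d["score"]) for d in ctrl.recognise(p,l)])
```

```text
3.3833 [ 0.767 -0.379  1.962 -0.777  1.435 -0.126] [0.4791 0.2054 0.2615] [-3.134  0.784  2.528] [-0.6 -0.9 -0.6]
target [0.5144 0.174  0.1136] d [ 0.579 -0.406 -0.707] 
 t [ 0.353 -0.313 -1.479]  r [ 0.0023 -0.0025  0.0052] rows 0.0780964489816312 ik (array([ 0.66, -0.27,  2.13, -0.83,  1.16,  0.  ]), np.float64(0.31))
[([0.561, 0.1341, 0.0489], 0.73)]
```

View pics/w1.png

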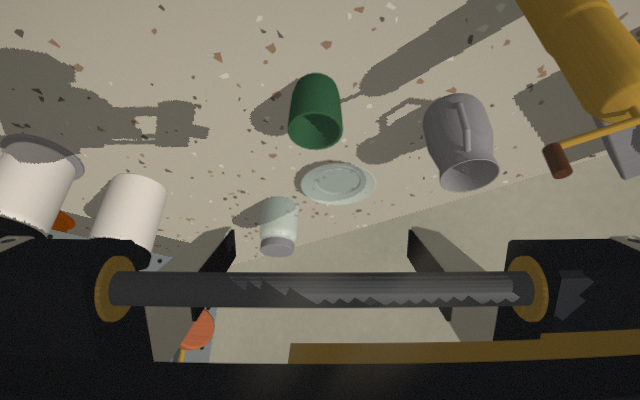

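Run:
```python
from h import *
from plant import ctrl
s=ctrl.observe();p=ctrl.get_image("wrist");R0=Rt.from_euler('xyz',s['ee_rot']).as_matrix();M=np.array(p["mount"])
print("mount",M.round(3).tolist())
im=p["pixels"].astype(int);m=(im[...,1]>im[...,2]+20)&(im[...,1]>im[...,0]+5);m[220:]=0
v,u=np.nonzero(m);obs=np.array([u.min(),u.max(),v.min(),v.max(),u.mean(),v.mean()]);print(obs)
a=np.linspace(0,2*np.pi,90)
def sil(c):
    W=np.concatenate([np.c_[c[0]+r*np.cos(a),c[1]+r*np.sin(a),0*a+z] for r,z in((.0265,0),(.031,.036),(.032,.072))])
    T=(W-s['tool_pos'])@R0; C=(T-M[:3,3])@M[:3,:3]
    q=cv2.projectPoints(C,np.zeros(3),np.zeros(3),p["K"],p["D"])[0][:,0]
    return np.array([q[:,0].min(),q[:,0].max(),q[:,1].min(),q[:,1].max()])
print(sil([.573,.133]))
r=least_squares(lambda c:sil(c)-obs[:4],[.573,.133],diff_step=1e-3);print(r.x,r.fun)
```

```text
mount [[-0.001, -0.972, -0.237, 0.066], [1.0, -0.001, -0.0, -0.001], [-0.0, -0.237, 0.972, -0.167], [0.0, 0.0, 0.0, 1.0]]
[286.         339.          74.         148.         312.67130919
 111.74965181]
[288.45669425 343.98324605  72.32081707 149.67821003]
[0.57099103 0.12915315] [-1.22918623  1.22767979 -1.27232331  1.98082454]
```

arm_command --steps '[{"tx":0.33,"ty":-0.34,"tz":-1.0,"rx":0.0,"ry":0.0,"rz":0.0,"gripper":-1.0},{"tx":0.33,"ty":-0.34,"tz":-1.0,"rx":0.0,"ry":0.0,"rz":0.0,"gripper":-1.0},{"tx":0.33,"ty":-0.34,"tz":-1.0,"rx":0.0,"ry":0.0,"rz":0.0,"gripper":-1.0},{"tx":0.33,"ty":-0.34,"tz":-1.0,"rx":0.0,"ry":0.0,"rz":0.0,"gripper":-1.0}]'

```text
t: 3.87
tool_pos: [0.5107, 0.1738, 0.1575]
ee_rot: [-3.127, 0.783, 2.536]
wrist_force: [-0.2, -0.5, -1.5]
gripper_width: 0.997
grasp_force: 0.0
```

arm_command --steps '[{"tx":0.0,"ty":0.0,"tz":-0.25,"rx":0.0,"ry":0.0,"rz":0.0,"gripper":-1.0},{"tx":0.0,"ty":0.0,"tz":-0.48,"rx":0.0,"ry":0.0,"rz":0.0,"gripper":-1.0},{"tx":0.17,"ty":-0.12,"tz":-0.68,"rx":0.0,"ry":0.0,"rz":0.0,"gripper":-1.0},{"tx":0.35,"ty":-0.245,"tz":-0.9,"rx":0.0,"ry":0.0,"rz":0.0,"gripper":-1.0},{"tx":0.35,"ty":-0.245,"tz":-0.9,"rx":0.0,"ry":0.0,"rz":0.0,"gripper":-1.0},{"tx":0.35,"ty":-0.245,"tz":-0.9,"rx":0.0,"ry":0.0,"rz":0.0,"gripper":-1.0}]'

```text
t: 4.37
tool_pos: [0.5469, 0.151, 0.0734]
ee_rot: [-3.134, 0.787, 2.531]
wrist_force: [0.7, 1.1, 0.2]
gripper_width: 1.002
grasp_force: 0.0
```

```bash
python3 -c "
from h import *
go(-35,45,(.571,.130,.042))"
```

```text
4.3667 [ 0.581 -0.186  2.131 -0.864  1.052  0.018] [0.5469 0.151  0.0734] [-3.134  0.787  2.531] [0.7 1.1 0.2]
target [0.5819 0.1224 0.0287] d [ 0.579 -0.406 -0.707] 
 t [ 0.35  -0.287 -0.447]  r [ 0.003  -0.0012  0.0029] rows 0.05493539358334905 ik (array([ 0.49, -0.09,  2.13, -0.91,  0.92,  0.04]), np.float64(0.23))
```

arm_command --steps '[{"tx":0.17,"ty":-0.14,"tz":-0.22,"rx":0.0,"ry":0.0,"rz":0.0,"gripper":-1.0},{"tx":0.35,"ty":-0.28,"tz":-0.44,"rx":0.0,"ry":0.0,"rz":0.0,"gripper":-1.0},{"tx":0.35,"ty":-0.28,"tz":-0.44,"rx":0.0,"ry":0.0,"rz":0.0,"gripper":-1.0},{"tx":0.35,"ty":-0.28,"tz":-0.44,"rx":0.0,"ry":0.0,"rz":0.0,"gripper":1.0},{"tx":0.35,"ty":-0.28,"tz":-0.44,"rx":0.0,"ry":0.0,"rz":0.0,"gripper":1.0},{"tx":0.35,"ty":-0.28,"tz":-0.44,"rx":0.0,"ry":0.0,"rz":0.0,"gripper":1.0},{"tx":0.35,"ty":-0.28,"tz":-0.44,"rx":0.0,"ry":0.0,"rz":0.0,"gripper":1.0},{"tx":0.35,"ty":-0.28,"tz":-0.44,"rx":0.0,"ry":0.0,"rz":0.0,"gripper":1.0},{"tx":0.35,"ty":-0.28,"tz":-0.44,"rx":0.0,"ry":0.0,"rz":0.0,"gripper":1.0},{"tx":0.35,"ty":-0.28,"tz":-0.44,"rx":0.0,"ry":0.0,"rz":0.0,"gripper":1.0}]' --grip_force 15

```text
t: 5.2
tool_pos: [0.5819, 0.1229, 0.0297]
ee_rot: [-3.137, 0.788, 2.531]
wrist_force: [-3.6, 1.3, 7.4]
gripper_width: 0.661
grasp_force: 14.9
```

arm_command --steps '[{"tx":0.0,"ty":0.0,"tz":0.0,"rx":0.0,"ry":0.0,"rz":0.0,"gripper":1.0},{"tx":0.0,"ty":0.0,"tz":0.0,"rx":0.0,"ry":0.0,"rz":0.0,"gripper":1.0},{"tx":0.0,"ty":0.0,"tz":0.0,"rx":0.0,"ry":0.0,"rz":0.0,"gripper":1.0}]'

```text
t: 5.45
tool_pos: [0.5819, 0.1229, 0.0298]
ee_rot: [-3.137, 0.788, 2.531]
wrist_force: [-4.6, 2.6, 7.4]
gripper_width: 0.659
grasp_force: 14.9
```

Run:
```python
from h import *
from plant import ctrl
s=log();p=ctrl.get_image("wrist");cv2.imwrite("pics/w2.png",p["pixels"])
# path candidates for carrying
go(-82,45,(.3885,-.239,.043),.10)
go(-82,45,(.3885,-.239,.043))
```

```text
5.45 [ 0.492 -0.09   2.129 -0.916  0.927  0.044] [0.5819 0.1229 0.0298] [-3.137  0.788  2.531] [-4.6  2.6  7.4]
5.5 [ 0.492 -0.09   2.129 -0.916  0.927  0.044] [0.582  0.1229 0.0298] [-3.137  0.788  2.531] [-4.1  2.4  7.4]
target [ 0.3805 -0.1821  0.1004] d [ 0.098 -0.7   -0.707] 
 t [-2.014 -3.05   0.706]  r [ 0.0026 -0.0011 -0.5203] rows 6.539967027713548 ik (array([ 0.01, -0.54,  2.33, -0.81,  1.32,  0.07]), np.float64(0.17))
5.5 [ 0.492 -0.09   2.129 -0.916  0.927  0.044] [0.582  0.1229 0.0298] [-3.137  0.788  2.531] [-4.1  2.4  7.4]
target [ 0.3904 -0.2522  0.0297] d [ 0.098 -0.7   -0.707] 
 t [-1.916e+00 -3.750e+00 -1.000e-03]  r [ 0.0026 -0.0011 -0.5203] rows 6.539967027713548 ik (array([-0.18, -0.39,  2.37, -0.87,  1.07,  0.08]), np.float64(0.13))
```

View pics/w2.png

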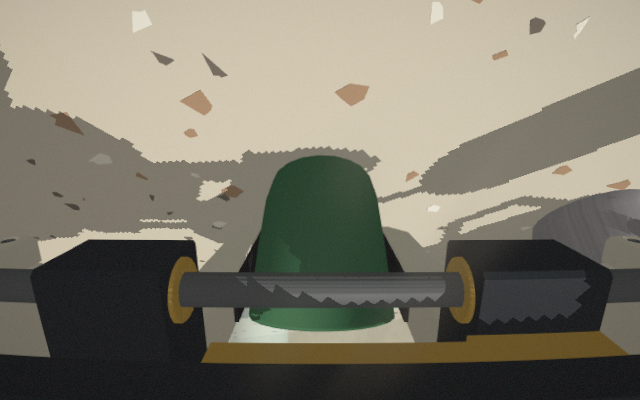

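Run:
```python
from h import *
b=fit();print(b[1].round(4),abs(b[3]).max());seed=None
for f in np.linspace(0,1,6):
    az=-35-45*f;R=pose(np.radians(az),np.radians(45),1)
    P=np.array([.571,.130,.082])*(1-f)+np.array([.371,-.14,.072])*f
    r=ik(b,P+.0188*R[:,2],R,seed);print(P.round(3),r and(r[0].round(2),r[1].round(2)));seed=[r[0]] if r else seed
for P in((.378,-.19,.06),(.3885,-.239,.06),(.3885,-.239,.043)):
    r=ik(b,np.array(P)+.0188*R[:,2],R,seed);print(P,r and(r[0].round(2),r[1].round(2)))
```

```text
[0.     0.1376 0.4597 0.0814 0.6203 0.3024 0.0255] 0.00026240784680163433
[0.571 0.13  0.082] (array([ 0.49, -0.15,  2.11, -0.87,  0.97, -0.04]), np.float64(0.27))
[0.531 0.076 0.08 ] (array([ 0.45, -0.23,  2.18, -0.86,  1.06,  0.04]), np.float64(0.28))
[0.491 0.022 0.078] (array([ 0.4 , -0.31,  2.24, -0.85,  1.14,  0.1 ]), np.float64(0.26))
[ 0.451 -0.032  0.076] (array([ 0.32, -0.38,  2.3 , -0.84,  1.21,  0.14]), np.float64(0.2))
[ 0.411 -0.086  0.074] (array([ 0.22, -0.45,  2.35, -0.83,  1.26,  0.16]), np.float64(0.15))
[ 0.371 -0.14   0.072] (array([ 0.09, -0.52,  2.39, -0.82,  1.3 ,  0.17]), np.float64(0.11))
(0.378, -0.19, 0.06) (array([-0.05, -0.49,  2.4 , -0.84,  1.18,  0.09]), np.float64(0.1))
(0.3885, -0.239, 0.06) (array([-0.19, -0.45,  2.37, -0.85,  1.07,  0.01]), np.float64(0.13))
(0.3885, -0.239, 0.043) (array([-0.19, -0.42,  2.38, -0.87,  1.04,  0.05]), np.float64(0.12))
```

arm_command --steps '[{"tx":0.0,"ty":0.0,"tz":0.15,"rx":0.0,"ry":0.0,"rz":0.0,"gripper":1.0},{"tx":0.0,"ty":0.0,"tz":0.3,"rx":0.0,"ry":0.0,"rz":0.0,"gripper":1.0},{"tx":0.0,"ty":0.0,"tz":0.4,"rx":0.0,"ry":0.0,"rz":0.0,"gripper":1.0},{"tx":0.0,"ty":0.0,"tz":0.4,"rx":0.0,"ry":0.0,"rz":0.0,"gripper":1.0}]'

```text
t: 5.83
tool_pos: [0.5822, 0.1228, 0.071]
ee_rot: [-3.139, 0.788, 2.529]
wrist_force: [-0.0, 0.1, -2.3]
gripper_width: 0.66
grasp_force: 15.0
```

arm_command --steps '[{"tx":-0.25,"ty":-0.3,"tz":0.0,"rx":0.0,"ry":0.0,"rz":-0.05,"gripper":1.0},{"tx":-0.5,"ty":-0.6,"tz":0.0,"rx":0.0,"ry":0.0,"rz":-0.11,"gripper":1.0},{"tx":-0.7,"ty":-0.92,"tz":0.0,"rx":0.0,"ry":0.0,"rz":-0.165,"gripper":1.0},{"tx":-0.7,"ty":-0.92,"tz":0.0,"rx":0.0,"ry":0.0,"rz":-0.165,"gripper":1.0}]'

```text
t: 6.17
tool_pos: [0.5087, 0.0273, 0.0673]
ee_rot: [-3.132, 0.787, 2.267]
wrist_force: [-0.5, 0.7, -1.7]
gripper_width: 0.659
grasp_force: 15.0
```

arm_command --steps '[{"tx":-0.25,"ty":-0.3,"tz":0.0,"rx":0.0,"ry":0.0,"rz":-0.05,"gripper":1.0},{"tx":-0.5,"ty":-0.6,"tz":0.0,"rx":0.0,"ry":0.0,"rz":-0.11,"gripper":1.0},{"tx":-0.7,"ty":-0.92,"tz":0.0,"rx":0.0,"ry":0.0,"rz":-0.165,"gripper":1.0},{"tx":-0.7,"ty":-0.92,"tz":0.0,"rx":0.0,"ry":0.0,"rz":-0.165,"gripper":1.0}]'

```text
t: 6.5
tool_pos: [0.439, -0.0645, 0.0678]
ee_rot: [-3.133, 0.787, 2.007]
wrist_force: [0.8, -0.1, -3.2]
gripper_width: 0.656
grasp_force: 15.0
```

arm_command --steps '[{"tx":-0.25,"ty":-0.3,"tz":0.0,"rx":0.0,"ry":0.0,"rz":-0.05,"gripper":1.0},{"tx":-0.5,"ty":-0.6,"tz":0.0,"rx":0.0,"ry":0.0,"rz":-0.11,"gripper":1.0},{"tx":-0.7,"ty":-0.92,"tz":-0.1,"rx":0.0,"ry":0.0,"rz":-0.17,"gripper":1.0},{"tx":-0.7,"ty":-0.92,"tz":-0.1,"rx":0.0,"ry":0.0,"rz":-0.17,"gripper":1.0},{"tx":-0.7,"ty":-0.92,"tz":-0.1,"rx":0.0,"ry":0.0,"rz":-0.17,"gripper":1.0}]'

```text
t: 6.92
tool_pos: [0.3709, -0.1545, 0.0579]
ee_rot: [-3.134, 0.787, 1.745]
wrist_force: [1.3, 0.3, -2.2]
gripper_width: 0.654
grasp_force: 15.0
```

Run:
```python
from h import *
from plant import ctrl
s=ctrl.observe();p=ctrl.get_image("wrist")
R0=Rt.from_euler('xyz',s['ee_rot']).as_matrix();M=np.array(p["mount"])
im=p["pixels"].copy()
h=np.array([.4185,-.324,.21]);n=np.array([-.333,.943,0]);o=h+.09*n-[0,0,.047]
for X in(h,h+.09*n-[0,0,.0115],o):
    C=M[:3,:3].T@(R0.T@(X-s['tool_pos'])-M[:3,3]);q=cv2.projectPoints(C[None],np.zeros(3),np.zeros(3),p["K"],p["D"])[0][0,0];print(X,q)
    cv2.circle(im,tuple(int(v) for v in q),3,(0,0,255),1)
cv2.imwrite("pics/w3.png",im)
for l in("pump_head","pump"): print([(d["location"],d["score"]) for d in ctrl.recognise(p,l)])
go(-80,45,(.3885,-.239,.060))
```

```text
[ 0.4185 -0.324   0.21  ] [344.71010574 506.61575754]
[ 0.38853 -0.23913  0.1985 ] [327.16188042 526.87891086]
[ 0.38853 -0.23913  0.163  ] [327.00493011 454.89548766]
[]
[([0.4119, -0.2774, 0.0857], 0.96)]
7.0667 [ 0.096 -0.514  2.393 -0.821  1.305  0.167] [ 0.3721 -0.153   0.0587] [-3.135  0.787  1.748] [ 0.  -0.7 -2.3]
target [ 0.3908 -0.2521  0.0467] d [ 0.123 -0.696 -0.707] 
 t [ 0.187 -0.991 -0.12 ]  r [ 0.0014 -0.0026  0.0011] rows 0.03970786394607944 ik (array([-0.19, -0.45,  2.37, -0.85,  1.07,  0.01]), np.float64(0.13))
```

View pics/w3.png

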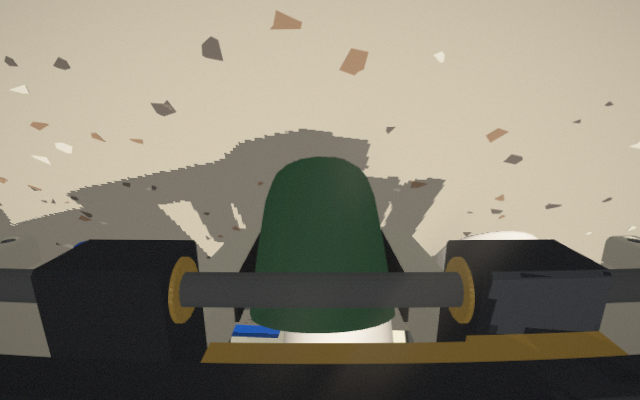

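arm_command --steps '[{"tx":0.04,"ty":-0.25,"tz":-0.03,"rx":0.0,"ry":0.0,"rz":0.0,"gripper":1.0},{"tx":0.08,"ty":-0.5,"tz":-0.06,"rx":0.0,"ry":0.0,"rz":0.0,"gripper":1.0},{"tx":0.12,"ty":-0.7,"tz":-0.09,"rx":0.0,"ry":0.0,"rz":0.0,"gripper":1.0},{"tx":0.15,"ty":-0.85,"tz":-0.12,"rx":0.0,"ry":0.0,"rz":0.0,"gripper":1.0},{"tx":0.165,"ty":-0.925,"tz":-0.12,"rx":0.0,"ry":0.0,"rz":0.0,"gripper":1.0},{"tx":0.165,"ty":-0.925,"tz":-0.12,"rx":0.0,"ry":0.0,"rz":0.0,"gripper":1.0},{"tx":0.165,"ty":-0.925,"tz":-0.18,"rx":0.0,"ry":0.0,"rz":0.0,"gripper":1.0},{"tx":0.165,"ty":-0.925,"tz":-0.24,"rx":0.0,"ry":0.0,"rz":0.0,"gripper":1.0},{"tx":0.165,"ty":-0.925,"tz":-0.27,"rx":0.0,"ry":0.0,"rz":0.0,"gripper":1.0},{"tx":0.165,"ty":-0.925,"tz":-0.27,"rx":0.0,"ry":0.0,"rz":0.0,"gripper":1.0}]'

```text
t: 7.9
tool_pos: [0.388, -0.2454, 0.0309]
ee_rot: [-3.133, 0.787, 1.749]
wrist_force: [-0.8, 0.7, -2.3]
gripper_width: 0.651
grasp_force: 15.0
```

Run:
```python
from h import *
from plant import ctrl
s=log()
R0=Rt.from_euler('xyz',s['ee_rot']).as_matrix();print(s['tool_pos']-.0188*R0[:,2])
for n,z in(("scene",0),("top",0)):
    p=ctrl.get_image(n)
    cv2.imwrite(f"pics/p{n}.png",p["pixels"])
    for l in("cup_center","pump_head"): print(n,l,[([round(float(v),3) for v in d["location"]],round(d["score"],2)) for d in ctrl.recognise(p,l)[:3]])
a=cv2.imread("pics/pscene.png")[165:265,190:290];b=cv2.imread("pics/ptop.png")[160:260,315:415]
cv2.imwrite("pics/p.png",np.hstack([cv2.resize(x,(400,400),interpolation=2) for x in(a,b)]))
```

```text
7.9 [-0.169 -0.423  2.386 -0.871  1.064  0.056] [ 0.388  -0.2454  0.0309] [-3.133  0.787  1.749] [-0.8  0.7 -2.3]
[ 0.38574365 -0.23229902  0.04416498]
scene cup_center [([0.375, -0.234, 0.032], 0.86)]
scene pump_head [([0.181, -0.369, 0.209], 0.62), ([0.399, -0.314, 0.213], 0.61), ([0.493, -0.563, 0.208], 0.54)]
top cup_center [([0.393, -0.235, 0.013], 0.53)]
top pump_head [([0.18, -0.366, 0.207], 0.54)]
```

View pics/p.png

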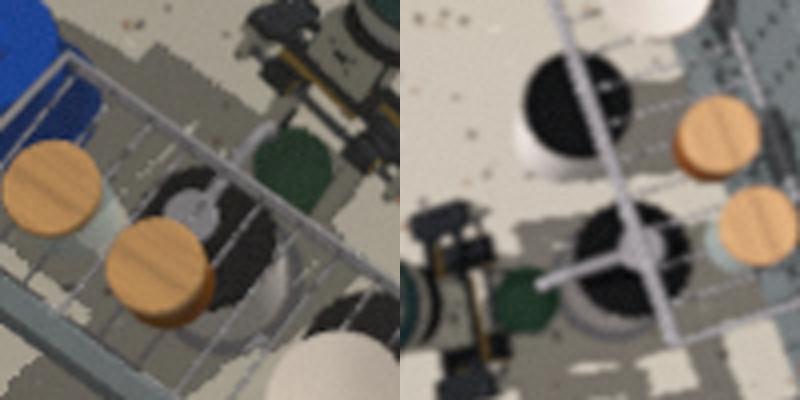

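arm_command --steps '[{"tx":0.0,"ty":0.0,"tz":-0.02,"rx":0.0,"ry":0.0,"rz":0.0,"gripper":1.0},{"tx":0.0,"ty":0.0,"tz":-0.03,"rx":0.0,"ry":0.0,"rz":0.0,"gripper":1.0},{"tx":0.0,"ty":0.0,"tz":-0.03,"rx":0.0,"ry":0.0,"rz":0.0,"gripper":1.0}]'

```text
t: 8.45
tool_pos: [0.3882, -0.2467, 0.0298]
ee_rot: [-3.135, 0.789, 1.746]
wrist_force: [-6.4, 0.8, 9.8]
gripper_width: 0.652
grasp_force: 14.8
```

Run:
```python
from h import *
from plant import ctrl
log()
S=lambda u,v:((u+.5)/4-.5+190,(v+.5)/4-.5+165)
T=lambda u,v:((u-400+.5)/4-.5+315,(v+.5)/4-.5+160)
P={n:ctrl.get_image(n) for n in("scene","top")}
for n,uv,z in [("scene",S(291,168),.055),("top",T(527,300),.055),("scene",S(192,210),.21),("top",T(642,243),.21),("scene",S(268,128),.195),("top",T(543,285),.195)]: print(n,z,ray(P[n],uv,z))
for n,y0,x0 in(("scene",165,190),("top",160,315)):
    im=P[n]["pixels"][y0:y0+100,x0:x0+100].astype(int);m=(im[...,1]>im[...,2]+10)&(im[...,1]>im[...,0]+3)
    m=m.astype(np.uint8);k,l,st,c=cv2.connectedComponentsWithStats(m)
    for i in range(1,k):
        if st[i,4]>60: print(n,st[i],ray(P[n],c[i]+[x0,y0],.045))
```

```text
8.45 [-0.171 -0.419  2.387 -0.875  1.06   0.062] [ 0.3882 -0.2467  0.0298] [-3.135  0.789  1.746] [-6.4  0.8  9.8]
scene 0.055 [ 0.3845 -0.2342  0.055 ]
top 0.055 [ 0.388  -0.2349  0.055 ]
scene 0.21 [ 0.415  -0.3208  0.21  ]
top 0.21 [ 0.4207 -0.324   0.21  ]
scene 0.195 [ 0.3909 -0.2414  0.195 ]
top 0.195 [ 0.3836 -0.2379  0.195 ]
scene [ 63  33  20  20 257] [ 0.3832 -0.2316  0.045 ]
top [ 24  67  16  16 171] [ 0.3869 -0.234   0.045 ]
```

arm_command --steps '[{"tx":0.0,"ty":0.0,"tz":0.0,"rx":0.0,"ry":0.0,"rz":0.0,"gripper":0.1},{"tx":0.0,"ty":0.0,"tz":0.0,"rx":0.0,"ry":0.0,"rz":0.0,"gripper":-0.5},{"tx":0.0,"ty":0.0,"tz":0.0,"rx":0.0,"ry":0.0,"rz":0.0,"gripper":-1.0},{"tx":0.0,"ty":0.0,"tz":0.0,"rx":0.0,"ry":0.0,"rz":0.0,"gripper":-1.0},{"tx":0.0,"ty":0.0,"tz":0.0,"rx":0.0,"ry":0.0,"rz":0.0,"gripper":-1.0},{"tx":0.0,"ty":0.0,"tz":0.0,"rx":0.0,"ry":0.0,"rz":0.0,"gripper":-1.0}]'

```text
t: 9.05
tool_pos: [0.3881, -0.2461, 0.0287]
ee_rot: [-3.135, 0.787, 1.747]
wrist_force: [0.6, 0.2, 0.0]
gripper_width: 0.965
grasp_force: 0.0
```

arm_command --steps '[{"tx":-0.02,"ty":0.1,"tz":0.03,"rx":0.0,"ry":0.0,"rz":0.0,"gripper":-1.0},{"tx":-0.05,"ty":0.3,"tz":0.06,"rx":0.0,"ry":0.0,"rz":0.0,"gripper":-1.0},{"tx":-0.09,"ty":0.55,"tz":0.12,"rx":0.0,"ry":0.0,"rz":0.0,"gripper":-1.0},{"tx":-0.14,"ty":0.8,"tz":0.2,"rx":0.0,"ry":0.0,"rz":0.0,"gripper":-1.0},{"tx":-0.16,"ty":0.92,"tz":0.3,"rx":0.0,"ry":0.0,"rz":0.0,"gripper":-1.0},{"tx":-0.16,"ty":0.92,"tz":0.3,"rx":0.0,"ry":0.0,"rz":0.0,"gripper":-1.0}]'

```text
t: 9.55
tool_pos: [0.3729, -0.1523, 0.0603]
ee_rot: [-3.138, 0.787, 1.747]
wrist_force: [0.9, 0.8, 0.4]
gripper_width: 0.999
grasp_force: 0.0
```

Run:
```python
from h import *
from plant import ctrl
s=log();p=ctrl.get_image("wrist")
P=p;P0=ctrl.get_image("scene"),ctrl.get_image("top")
for n,p2,y0,x0 in(("scene",P0[0],165,190),("top",P0[1],160,315)):
    im=p2["pixels"][y0:y0+100,x0:x0+100].astype(int);m=((im[...,1]>im[...,2]+10)&(im[...,1]>im[...,0]+3)).astype(np.uint8);k,l,st,c=cv2.connectedComponentsWithStats(m)
    for i in range(1,k):
        if st[i,4]>60: print(n,st[i],ray(p2,c[i]+[x0,y0],.045))
b=fit();seed=[s['joint_pos']]
n=np.array([-.333,.943,0]);h=np.array([.4185,-.324,.21])
for tilt in(38,42,46):
  for az in(-71,-78,-85):
    R=pose(np.radians(az),np.radians(tilt),1);o=[]
    for out,z in((.15,.06),(.10,.05),(.0,.03),(-.003,.0),(-.003,-.025)):
        r=ik(b,h+out*n+[0,0,z+.005],R,seed);o.append(r and r[1].round(2))
    print(tilt,az,o)
```

```text
9.55 [ 0.098 -0.516  2.391 -0.821  1.306  0.166] [ 0.3729 -0.1523  0.0603] [-3.138  0.787  1.747] [0.9 0.8 0.4]
scene [ 63  33  20  21 262] [ 0.3849 -0.2313  0.045 ]
top [ 24  67  16  16 163] [ 0.3864 -0.2345  0.045 ]
38 -71 [np.float64(0.02), np.float64(0.06), np.float64(0.21), np.float64(0.23), np.float64(0.24)]
38 -78 [np.float64(0.11), np.float64(0.15), np.float64(0.28), np.float64(0.27), np.float64(0.25)]
38 -85 [np.float64(0.19), np.float64(0.23), np.float64(0.25), np.float64(0.24), np.float64(0.22)]
42 -71 [np.float64(0.03), np.float64(0.08), np.float64(0.23), np.float64(0.25), np.float64(0.26)]
42 -78 [np.float64(0.11), np.float64(0.15), np.float64(0.29), np.float64(0.31), np.float64(0.32)]
42 -85 [np.float64(0.19), np.float64(0.23), np.float64(0.34), np.float64(0.32), np.float64(0.31)]
46 -71 [np.float64(0.04), np.float64(0.09), np.float64(0.25), np.float64(0.27), np.float64(0.28)]
46 -78 [np.float64(0.12), np.float64(0.16), np.float64(0.31), np.float64(0.33), np.float64(0.34)]
46 -85 [np.float64(0.19), np.float64(0.23), np.float64(0.37), np.float64(0.39), np.float64(0.39)]
```

Run:
```python
from h import *
n=np.array([-.333,.943,0]);h=np.array([.4185,-.324,.21])
go(-76,36,h+.15*n+[0,0,.024],tcp=True)
print(((-.153*n)/.1).round(3))
```

```text
9.7 [ 0.092 -0.513  2.393 -0.822  1.303  0.166] [ 0.3722 -0.1544  0.0584] [-3.135  0.787  1.747] [ 0.7 -0.2 -0.1]
target [ 0.3686 -0.1826  0.234 ] d [ 0.196 -0.785 -0.588] 
 t [-0.036 -0.282  1.756]  r [-0.0963 -0.0233  0.0465] rows 1.375395779112994 ik (array([ 0.09, -0.74,  2.28, -0.93,  1.46, -0.11]), np.float64(0.09))
[ 0.509 -1.443 -0.   ]
```

arm_command --steps '[{"tx":0.0,"ty":0.0,"tz":0.3,"rx":0.0,"ry":0.0,"rz":0.0,"gripper":1.0},{"tx":0.0,"ty":0.0,"tz":0.6,"rx":0.0,"ry":0.0,"rz":0.0,"gripper":1.0},{"tx":0.0,"ty":0.0,"tz":1.0,"rx":0.0,"ry":0.0,"rz":0.0,"gripper":1.0},{"tx":0.0,"ty":0.0,"tz":1.0,"rx":0.0,"ry":0.0,"rz":0.0,"gripper":1.0}]'

```text
t: 10.03
tool_pos: [0.3736, -0.1551, 0.1652]
ee_rot: [3.138, 0.789, 1.738]
wrist_force: [0.7, 0.6, 2.3]
gripper_width: 0.759
grasp_force: 0.0
```

arm_command --steps '[{"tx":0.0,"ty":-0.1,"tz":0.3,"rx":-0.04,"ry":-0.01,"rz":0.02,"gripper":1.0},{"tx":-0.03,"ty":-0.2,"tz":0.6,"rx":-0.08,"ry":-0.02,"rz":0.04,"gripper":1.0},{"tx":-0.04,"ty":-0.28,"tz":0.76,"rx":-0.096,"ry":-0.023,"rz":0.046,"gripper":1.0},{"tx":-0.04,"ty":-0.28,"tz":0.76,"rx":-0.096,"ry":-0.023,"rz":0.046,"gripper":1.0},{"tx":-0.04,"ty":-0.28,"tz":0.76,"rx":-0.096,"ry":-0.023,"rz":0.046,"gripper":1.0},{"tx":-0.04,"ty":-0.28,"tz":0.76,"rx":-0.096,"ry":-0.023,"rz":0.046,"gripper":1.0}]'

```text
t: 10.53
tool_pos: [0.3679, -0.1823, 0.2332]
ee_rot: [-3.139, 0.941, 1.815]
wrist_force: [-0.0, -0.4, -0.4]
gripper_width: 0.334
grasp_force: 0.0
```

Run:
```python
from h import *
from plant import ctrl
n=np.array([-.333,.943,0]);h=np.array([.4185,-.324,.21])
s=ctrl.observe();print(s['gripper_width']);p=ctrl.get_image("wrist");R0=Rt.from_euler('xyz',s['ee_rot']).as_matrix();M=np.array(p["mount"]);im=p["pixels"].copy()
for X in(h,h+.09*n-[0,0,.047],h+.09*n-[0,0,.0115]):
    C=M[:3,:3].T@(R0.T@(X-s['tool_pos'])-M[:3,3]);q=cv2.projectPoints(C[None],np.zeros(3),np.zeros(3),p["K"],p["D"])[0][0,0];print(q)
    cv2.circle(im,tuple(int(v) for v in q),3,(0,0,255),1)
cv2.imwrite("pics/w4.png",im)
go(-76,36,h-.003*n+[0,0,.024],tcp=True)
```

```text
0.33404218231325883
[337.50334545 258.48403326]
[330.50705549 175.13341989]
[330.98398809 217.82768912]
10.5833 [ 0.095 -0.736  2.283 -0.933  1.467 -0.108] [ 0.3679 -0.1822  0.2332] [-3.138  0.941  1.816] [ 0.4 -0.2  0.6]
target [ 0.4195 -0.3268  0.234 ] d [ 0.196 -0.785 -0.588] 
 t [ 0.515 -1.446  0.008]  r [-0.0008 -0.0015  0.0014] rows 0.02767126920770506 ik (array([-0.31, -0.56,  2.19, -0.88,  1.09, -0.3 ]), np.float64(0.26))
```

View pics/w4.png

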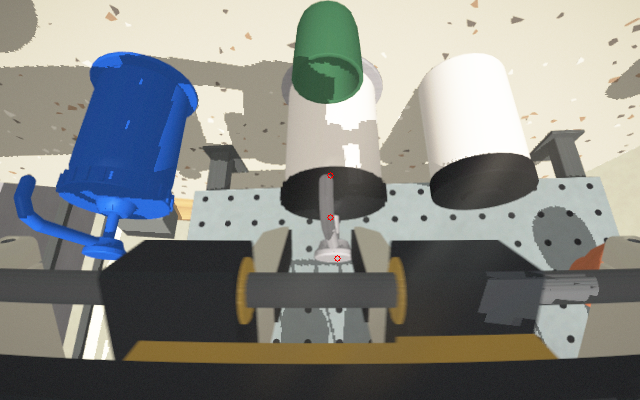

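arm_command --steps '[{"tx":0.05,"ty":-0.14,"tz":0.0,"rx":0.0,"ry":0.0,"rz":0.0,"gripper":1.0},{"tx":0.1,"ty":-0.28,"tz":0.0,"rx":0.0,"ry":0.0,"rz":0.0,"gripper":1.0},{"tx":0.15,"ty":-0.42,"tz":0.0,"rx":0.0,"ry":0.0,"rz":0.0,"gripper":1.0},{"tx":0.2,"ty":-0.56,"tz":0.0,"rx":0.0,"ry":0.0,"rz":0.0,"gripper":1.0},{"tx":0.25,"ty":-0.7,"tz":0.0,"rx":0.0,"ry":0.0,"rz":0.0,"gripper":1.0},{"tx":0.3,"ty":-0.84,"tz":0.0,"rx":0.0,"ry":0.0,"rz":0.0,"gripper":1.0},{"tx":0.35,"ty":-0.98,"tz":0.0,"rx":0.0,"ry":0.0,"rz":0.0,"gripper":1.0},{"tx":0.35,"ty":-0.98,"tz":0.0,"rx":0.0,"ry":0.0,"rz":0.0,"gripper":1.0}]'

```text
t: 11.25
tool_pos: [0.4031, -0.2816, 0.2332]
ee_rot: [-3.138, 0.94, 1.815]
wrist_force: [0.1, -0.1, 0.5]
gripper_width: 0.004
grasp_force: 0.0
```

arm_command --steps '[{"tx":0.05,"ty":-0.15,"tz":0.0,"rx":0.0,"ry":0.0,"rz":0.0,"gripper":1.0},{"tx":0.1,"ty":-0.3,"tz":0.0,"rx":0.0,"ry":0.0,"rz":0.0,"gripper":1.0},{"tx":0.16,"ty":-0.46,"tz":0.0,"rx":0.0,"ry":0.0,"rz":0.0,"gripper":1.0},{"tx":0.16,"ty":-0.46,"tz":0.0,"rx":0.0,"ry":0.0,"rz":0.0,"gripper":1.0}]'

```text
t: 11.58
tool_pos: [0.4192, -0.3272, 0.2335]
ee_rot: [-3.139, 0.941, 1.815]
wrist_force: [0.7, 0.1, -0.4]
gripper_width: 0.006
grasp_force: 0.0
```

Run:
```python
from h import *
from plant import ctrl
n=np.array([-.333,.943,0]);h=np.array([.4185,-.324,.21])
go(-76,36,h-.003*n+[0,0,.006],tcp=True);print(ctrl.observe()['gripper_width'])
a=[ctrl.get_image(x)["pixels"] for x in("scene","top")]
cv2.imwrite("pics/q.png",np.hstack([cv2.resize(x,(400,400),interpolation=2) for x in(a[0][165:265,190:290],a[1][160:260,315:415])]))
```

```text
11.5833 [-0.313 -0.559  2.185 -0.883  1.097 -0.304] [ 0.4192 -0.3272  0.2335] [-3.139  0.941  1.815] [ 0.7  0.1 -0.4]
target [ 0.4195 -0.3268  0.216 ] d [ 0.196 -0.785 -0.588] 
 t [ 0.003  0.003 -0.175]  r [-0.001  -0.0013  0.0016] rows 0.028414640378763872 ik (array([-0.31, -0.55,  2.21, -0.9 ,  1.07, -0.27]), np.float64(0.24))
0.005879433603943531
```

View pics/q.png

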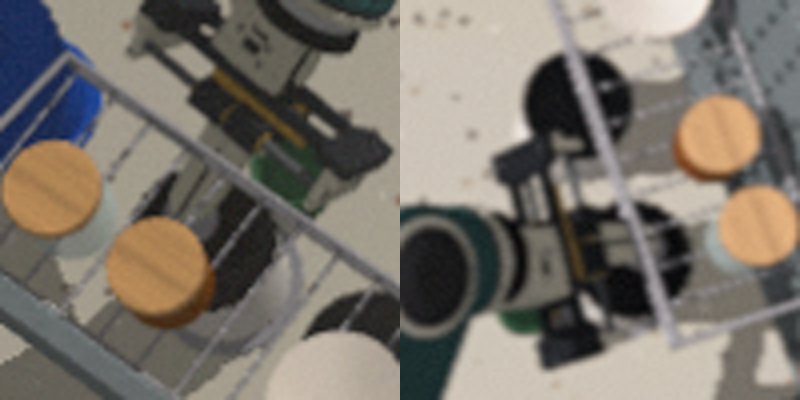

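arm_command --steps '[{"tx":0.0,"ty":0.0,"tz":-0.05,"rx":0.0,"ry":0.0,"rz":0.0,"gripper":1.0},{"tx":0.0,"ty":0.0,"tz":-0.1,"rx":0.0,"ry":0.0,"rz":0.0,"gripper":1.0},{"tx":0.0,"ty":0.0,"tz":-0.15,"rx":0.0,"ry":0.0,"rz":0.0,"gripper":1.0},{"tx":0.0,"ty":0.0,"tz":-0.2,"rx":0.0,"ry":0.0,"rz":0.0,"gripper":1.0},{"tx":0.0,"ty":0.0,"tz":-0.22,"rx":0.0,"ry":0.0,"rz":0.0,"gripper":1.0},{"tx":0.0,"ty":0.0,"tz":-0.22,"rx":0.0,"ry":0.0,"rz":0.0,"gripper":1.0}]'

```text
t: 12.18
tool_pos: [0.4191, -0.3259, 0.2124]
ee_rot: [-3.141, 0.942, 1.815]
wrist_force: [-0.9, 3.0, 3.4]
gripper_width: 0.004
grasp_force: 1.8
```

arm_command --steps '[{"tx":0.0,"ty":0.0,"tz":-0.03,"rx":0.0,"ry":0.0,"rz":0.0,"gripper":1.0},{"tx":0.0,"ty":0.0,"tz":-0.06,"rx":0.0,"ry":0.0,"rz":0.0,"gripper":1.0},{"tx":0.0,"ty":0.0,"tz":-0.09,"rx":0.0,"ry":0.0,"rz":0.0,"gripper":1.0},{"tx":0.0,"ty":0.0,"tz":-0.12,"rx":0.0,"ry":0.0,"rz":0.0,"gripper":1.0},{"tx":0.0,"ty":0.0,"tz":-0.15,"rx":0.0,"ry":0.0,"rz":0.0,"gripper":1.0},{"tx":0.0,"ty":0.0,"tz":-0.18,"rx":0.0,"ry":0.0,"rz":0.0,"gripper":1.0},{"tx":0.0,"ty":0.0,"tz":-0.2,"rx":0.0,"ry":0.0,"rz":0.0,"gripper":1.0},{"tx":0.0,"ty":0.0,"tz":-0.2,"rx":0.0,"ry":0.0,"rz":0.0,"gripper":1.0}]'

```text
t: 12.85
tool_pos: [0.4193, -0.3262, 0.1932]
ee_rot: [3.141, 0.943, 1.814]
wrist_force: [-2.6, 5.8, 8.9]
gripper_width: 0.005
grasp_force: 4.5
```

arm_command --steps '[{"tx":0.0,"ty":0.0,"tz":-0.02,"rx":0.0,"ry":0.0,"rz":0.0,"gripper":1.0},{"tx":0.0,"ty":0.0,"tz":-0.035,"rx":0.0,"ry":0.0,"rz":0.0,"gripper":1.0},{"tx":0.0,"ty":0.0,"tz":-0.05,"rx":0.0,"ry":0.0,"rz":0.0,"gripper":1.0},{"tx":0.0,"ty":0.0,"tz":-0.05,"rx":0.0,"ry":0.0,"rz":0.0,"gripper":1.0}]'

```text
t: 13.18
tool_pos: [0.4198, -0.3267, 0.1911]
ee_rot: [3.138, 0.946, 1.811]
wrist_force: [-6.9, 9.4, 22.3]
gripper_width: 0.006
grasp_force: 11.3
```

arm_command --steps '[{"tx":0.0,"ty":0.0,"tz":-0.01,"rx":0.0,"ry":0.0,"rz":0.0,"gripper":1.0},{"tx":0.0,"ty":0.0,"tz":-0.01,"rx":0.0,"ry":0.0,"rz":0.0,"gripper":1.0},{"tx":0.0,"ty":0.0,"tz":-0.01,"rx":0.0,"ry":0.0,"rz":0.0,"gripper":1.0}]'

```text
t: 13.43
tool_pos: [0.4199, -0.3268, 0.191]
ee_rot: [3.137, 0.947, 1.81]
wrist_force: [-10.3, 14.0, 28.6]
gripper_width: 0.003
grasp_force: 14.2
```

arm_command --steps '[{"tx":0.0,"ty":0.0,"tz":0.06,"rx":0.0,"ry":0.0,"rz":0.0,"gripper":1.0},{"tx":0.0,"ty":0.0,"tz":0.12,"rx":0.0,"ry":0.0,"rz":0.0,"gripper":1.0},{"tx":0.0,"ty":0.0,"tz":0.18,"rx":0.0,"ry":0.0,"rz":0.0,"gripper":1.0},{"tx":0.0,"ty":0.0,"tz":0.24,"rx":0.0,"ry":0.0,"rz":0.0,"gripper":1.0},{"tx":0.0,"ty":0.0,"tz":0.3,"rx":0.0,"ry":0.0,"rz":0.0,"gripper":1.0},{"tx":0.0,"ty":0.0,"tz":0.36,"rx":0.0,"ry":0.0,"rz":0.0,"gripper":1.0},{"tx":0.0,"ty":0.0,"tz":0.42,"rx":0.0,"ry":0.0,"rz":0.0,"gripper":1.0},{"tx":0.0,"ty":0.0,"tz":0.46,"rx":0.0,"ry":0.0,"rz":0.0,"gripper":1.0},{"tx":0.0,"ty":0.0,"tz":0.46,"rx":0.0,"ry":0.0,"rz":0.0,"gripper":1.0}]'

```text
t: 14.18
tool_pos: [0.4191, -0.3261, 0.2334]
ee_rot: [3.141, 0.942, 1.813]
wrist_force: [0.1, -1.0, -0.1]
gripper_width: 0.006
grasp_force: 0.0
```

Now retreat the way I came in.

arm_command --steps '[{"tx":-0.1,"ty":0.3,"tz":0.0,"rx":0.0,"ry":0.0,"rz":0.0,"gripper":1.0},{"tx":-0.2,"ty":0.6,"tz":0.0,"rx":0.0,"ry":0.0,"rz":0.0,"gripper":1.0},{"tx":-0.33,"ty":0.98,"tz":0.0,"rx":0.0,"ry":0.0,"rz":0.0,"gripper":1.0},{"tx":-0.33,"ty":0.98,"tz":0.0,"rx":0.0,"ry":0.0,"rz":0.0,"gripper":1.0}]'

```text
t: 14.52
tool_pos: [0.3859, -0.2232, 0.2322]
ee_rot: [3.141, 0.941, 1.819]
wrist_force: [-0.3, 0.6, -0.1]
gripper_width: 0.005
grasp_force: 0.0
```

arm_command --steps '[{"tx":-0.1,"ty":0.2,"tz":0.1,"rx":0.0,"ry":0.0,"rz":0.0,"gripper":1.0},{"tx":-0.15,"ty":0.45,"tz":0.2,"rx":0.0,"ry":0.0,"rz":0.0,"gripper":1.0},{"tx":-0.15,"ty":0.45,"tz":0.2,"rx":0.0,"ry":0.0,"rz":0.0,"gripper":1.0},{"tx":-0.15,"ty":0.45,"tz":0.2,"rx":0.0,"ry":0.0,"rz":0.0,"gripper":1.0}]'

```text
t: 14.85
tool_pos: [0.3716, -0.1822, 0.2528]
ee_rot: [3.141, 0.942, 1.816]
wrist_force: [-0.3, -0.5, 0.1]
gripper_width: 0.004
grasp_force: 0.0
```

Run:
```python
from h import *
from plant import ctrl
log();P={n:ctrl.get_image(n) for n in("scene","top")}
for n,y0,x0 in(("scene",165,190),("top",160,315)):
    p2=P[n];im=p2["pixels"][y0:y0+100,x0:x0+100].astype(int);m=((im[...,1]>im[...,2]+10)&(im[...,1]>im[...,0]+3)).astype(np.uint8);k,l,st,c=cv2.connectedComponentsWithStats(m)
    for i in range(1,k):
        if st[i,4]>60: print(n,st[i],ray(p2,c[i]+[x0,y0],.045))
    # head region vs initial picture
cv2.imwrite("pics/z.png",np.hstack([cv2.resize(x,(400,400),interpolation=2) for x in(P["scene"]["pixels"][165:265,190:290],P["top"]["pixels"][160:260,315:415])]))
```

```text
14.85 [ 0.094 -0.734  2.252 -0.932  1.479 -0.133] [ 0.3716 -0.1822  0.2528] [3.141 0.942 1.816] [-0.3 -0.5  0.1]
scene [ 63  33  20  21 264] [ 0.3863 -0.2312  0.045 ]
top [ 24  67  16  16 180] [ 0.3873 -0.2346  0.045 ]
```

View pics/z.png

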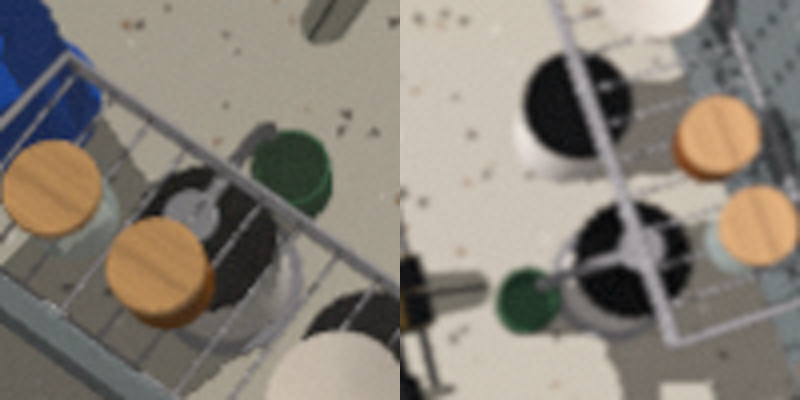

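The cup is upright at the outlet (scene crop (291,168), top crop (527,300)). The head is back at its starting spot (scene crop (192,210), top crop (642,243)), and the gripper is clear.

```bash
python3 -c "
from plant import ctrl
print(ctrl.hand_in())"
```

```text
the job is handed in; nothing more can be done
None
```

The job is handed in: the green cup stands under the spout, about 5–8 mm off its axis. I pressed the pump to its stop by the round head and it came back up; the gripper is clear of everything, and no verdict was returned.

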